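# Get the pull-out drying rail ready and hold it out

### The arm

A 7-joint arm with a two-finger parallel gripper is mounted at the origin on the work surface. World frame = base frame: x ahead of the robot, y to its left, z up, the work surface at z = 0. Lengths are in m, angles in rad, forces in N, time in s.
With the tool pointing down it reaches from about 0.425 to 0.925 m from the base axis. Payload 6.8 kg.
Tool frame: the origin (TCP) lies midway between the tips of the shut fingers; the grasp point (between the pads) lies 19 mm behind it; z points along the fingers, y is the direction in which the jaws open and shut (so a half turn about z gives the same grasp; the last joint's range is limited). The gripper opens to 88 mm and grips with 3 to 60 N. Pads are 20 mm wide; open, the fingers measure 115 mm over their backs; the gripper's body (75 mm by 178 mm) begins 61 mm behind the grasp point.
Start: joints at [-1.236, 0.477, 0.022, 1.555, -0.011, 1.109, -0.083], TCP at [0.289, 0.61, 0.223] pointing down, gripper open.
Joint ranges: [-2.96, 2.96], [-0.34, 2.1], [-1.41, 1.46], [0.24, 2.44], [-1.37, 4.51], [0.17, 1.92], [-2.96, 2.96]. Speed limits (rad/s): [2.39, 2.39, 3.14, 3.14, 3.14, 3.14, 3.14].

### API

Orientations are given as a rotation vector (axis times angle).
In Python, from plant import read_state, viewer, manip gives the robot as it stands.
- The arm moves only by the shell command python3 -m jog 'ROWS' [FORCE]. ROWS is a JSON object of lists of equal length, an entry for each row: "slide": the shift along the world's x, y, z in units of 8 cm (1.0 is 8 cm), a list of three; "twist": the turn, a rotation vector about the world's x, y, z in units of 180 degrees (1.0 is 180 degrees), a list of three; "hand": the closure, from -1 (fully open) to 1 (shut). A call has exactly 5 rows; each row is the pose to reach, as a shift and turn from the pose commanded when the call began, turning the shorter way round; what a row does not reach only later rows make up. A row lasts 1/10 s, in which the tool goes at most 50 mm and 8.59 degrees, less where a joint would pass 70% of its speed; a pose out of reach is approached as far as the arm can. A call with a number of a shift or a turn outside -1 to 1 is refused whole. A call with a gripper value outside its range is refused whole. The fingers move at their own pace and stop on an object; FORCE is the grip in N (left out, the last holds). Time passes only in rows, so rows that repeat a pose let the fingers close, or fill a call up. It gives the time, the measured TCP pose, the force and the opening at its end, in the units of the state.
- read_state(): the state, without advancing time (a new reading comes with each control period).
- viewer.get_image(name): name is "side" or "top" or "wrist"; returns a dict with "image" (400x640x3 uint8, blue, green, red), "range_z" (400x640 float32, m along the optical axis (not along the pixel's ray), 0 where there is no reading), "fov_y" (degrees; the focal length in pixels is half the picture's height over the tangent of half this angle, whatever the lens; pixels are square), "cx", "cy" (the principal point, pixels), "view" (4x4, takes a point from world to camera coordinates); the wrist camera has in their place "mount" (4x4, takes a point from camera to tool coordinates, whose origin is the TCP and whose axes are the flange's). Camera axes: x right, y down, z forward; pixel columns grow to the right and rows downward; lengths in m; the calibration is good to about 2 mm. A picture is of the moment at which its call begins: read the wrist's pose just before it.
- manip.job_done(): hands the job in, once; it reports no verdict.
The state is a dict: "clock": time; "joint_positions": joint angles; "joint_velocities": joint speeds; "joint_torque": joint torques, N m; "position": TCP position; "orientation": TCP orientation; "wrist_force": force on the tool from outside, world axes, zero at the start; "wrist_torque": the same for the moment, N m; "opening": finger opening in m.
Only numpy, scipy, OpenCV 4.12 (cv2) and the standard library are available. Lean on these libraries where they do the work, as an engineer would, in place of code of your own. Each camera call takes 0.05 s, during which the arm holds its last target.

### The job

Pick up the orange clothespin basket by its white top tab, hook it over the white drying rail between the metal spring clip and the green button, at least 5 cm short of the clip, then slide it along the rail, still hooked, until it is level with the clip, and let go of it so that it hangs by itself. Then push the green release button fully in, take the blue pull tab and draw the rail out past its first stop to its second stop, and finish there still holding the tab with the rail fully out: the rail is sprung and runs back if let go, so do not release it. Leave the basket hanging level with the clip, keep it upright throughout, and leave the things on the shelf where they are.

Things in the scene. Friction and masses are not known exactly. Their poses are not given: they have to be found in the camera images.
- shelf: Fixed plank shelf 110 x 780 mm, top 120 mm above the counter, behind the sink. Origin on the counter under its centre; x away from the robot (front edge x = -55), y along shelf and drying rail, z up. Two 12 mm steel arms run from the shelf to the rail at y = -200 and +40 mm.
- rail (a point): Point on the drying rail's axis, at x = -115, y = 0, z = 170 mm in the shelf's frame; axes as the shelf's. The rail's fixed outer tube is white, 16 mm in diameter, from y = -205 to +55 mm; its bare stretch for the basket's hook is y = -185 to +20 mm.
- clip: Metal spring clip with a red lever, 16 mm wide, fixed on the shelf's front edge, 60 mm behind the rail axis: the mark. Origin at its middle on the shelf's top, axes as the shelf's. It lies at y = -150 to -100 mm in the shelf's frame; the button is farther along +y.
- basket: Loose orange hanging clothespin basket, 110 to 185 g, 156 mm tall, standing on the counter right of the sink. Origin on its underside below the hook's middle; hangs with its x along the shelf's x. Box: x -24 to +36, y +-35, 40 mm high. A 24 mm wide strap rises at the front (x -20 to -14 mm) to the hook. Centre of mass under the tab, so it hangs upright.
- hook (a point): Point in the hook's slot, 100 mm above the basket's underside: on the rail's axis when seated. Slot x +-14 mm, 24 mm wide in y; bridge underside 8 mm above this point; tip at the back (+x, 6 mm thick) ends 14 mm below it; box top 60 mm below it. So the rail enters from the back with this point about 37 mm above the rail axis, then the basket is lowered.
- basket_tab (a point): Centre of the top face of the basket's white grip tab, 156 mm above its underside (56 mm above the hook point). The tab is 12 mm (basket x) by 24 mm (y) and 42 mm tall, above the bridge.
- button_top (a point): Centre of the top face of the green release button, 22 mm across, standing 18 mm out of a black 32 mm square housing on the rail at y = +40 mm in the shelf's frame; 208 mm above the counter when out. Pressed straight down.
- button (a joint): Travel of the release button in m: 0 out (start), 0.008 fully in. It resists with about 3 N of friction and stays where it is pushed. The rail is locked until it is more than 6 mm in.
- pull_tab: Blue upright pull tab on the end of the rail's inner tube, 24 mm across the rail (x) by 14 mm along it (y). Origin on the rail axis, top 45 mm higher, foot 11 mm lower; axes as the shelf's. At the start at y = +115 mm in the shelf's frame, 50 mm clear of the housing. It moves along the shelf's +y only, 120 mm in all.
- tab_top (a point): Centre of the top face of the blue pull tab.
- inner_tube (a joint): Extension of the steel inner tube out of the yellow middle tube in m, 0 to 0.06. It comes out first, against a spring of 1 to 4 N; 0.06 is the first stop.
- mid_tube (a joint): Extension of the yellow middle tube out of the white outer tube in m, 0 to 0.06. It follows after the first stop against a spring of 6 to 9 N; 0.06 is the second stop, a hard end.
- jar: Bystander: clear jar with white flip-top lid, 64 mm across, 82 mm high, near one end of the shelf; origin under its centre.
- dish: Bystander: terracotta dish, 90 mm across, 26 mm high, near the other end of the shelf; origin under its centre.
- scraper: Bystander: yellow plastic scraper, 75 x 85 x 12 mm, flat on the shelf; origin under its centre.
- pin0: Bystander: red clothespin, 70 x 11 x 12 mm, on the shelf; origin under its centre.
- pin1: Bystander: another red clothespin, the same.
- pin2: Bystander: another red clothespin, the same.

How it is judged:
On the way, in this order (a step that is already met when the one before it is completed fails the run):
1. the basket is hooked over the rail, at least 5 cm from the clip on the button's side, the rail still closed (x of hook in the frame of rail between -0.012 and 0.012 m and z of hook in the frame of rail between -0.006 and 0.014 m and angle between basket's own z axis and vertical below 0.35 rad and y of hook in the frame of clip above 0.05 m and value of joint inner_tube below 0.01 m), for 0.1 s.
2. the basket, still hooked on the rail, passes 1.5 to 4.5 cm before the clip (x of hook in the frame of rail between -0.012 and 0.012 m and z of hook in the frame of rail between -0.006 and 0.014 m and angle between basket's own z axis and vertical below 0.35 rad and y of hook in the frame of clip between 0.015 and 0.045 m).
3. the basket hangs by itself on the rail level with the clip, let go (x of hook in the frame of rail between -0.012 and 0.012 m and z of hook in the frame of rail between -0.006 and 0.014 m and angle between basket's own z axis and vertical below 0.35 rad and y of hook in the frame of clip between -0.012 and 0.012 m and contact force between each of the fingers, the arm and basket below 0.2 N and contact force between basket and shelf above 0.3 N and linear speed of basket below 0.05 m/s), for 0.2 s.
4. the release button is pushed in (value of joint button above 0.006 m), for 0.1 s.
5. the rail is drawn out to its first stop (value of joint inner_tube above 0.053 m and contact force between the fingers and pull_tab above 1 N).
6. the rail is drawn out to its second stop (all of step 5 and value of joint mid_tube above 0.053 m), for 0.2 s.
At the end, for the whole second after the job is handed in: Fingers hold the tab (over 1 N), both tubes still and over 53 of 60 mm out, button over 6 mm in; basket hangs alone on the rail (hook within 12 mm of its axis, lifted under 14 mm, tilt under 0.35 rad), within 12 mm of the clip, untouched, at rest (all of step 3 and all of step 6 and velocity of joint mid_tube between -0.02 and 0.02 m/s and value of joint button above 0.006 m); the arm keeps its last pose, push and grip.
It fails at once if something on the shelf (jar, dish, scraper or clothespin) is moved more than 3 cm (distance of any of jar, dish, scraper, pin0, pin1, pin2 from where it was at the start of the episode above 0.03 m).
It fails at once if the basket is tipped over (angle between basket's own z axis and vertical above 0.8 rad).
It also fails if it takes over 58 s, if anything falls off the work surface, if the arm or the gripper's body presses on something with over 40 N, if the wrist force passes 120 N, or if a joint passes its speed limit or range.

## Working session

There is one attempt and no reset: what is moved stays moved. The work goes in short steps, Python scripts to look and compute and a shell command to move; the robot and the scene stay as the last step left them, time stands still between calls to the robot, and variables do not carry over. Pictures are saved under pics/ and viewed, and the job is handed in when it is done.

```bash
ls; mkdir -p pics
cat > h.py <<'E'
import numpy as np,cv2
from plant import read_state,viewer,manip
from scipy.spatial.transform import Rotation as R
def cam(n):
    s=read_state(); d=viewer.get_image(n)
    if n=='wrist':
        T=np.eye(4);T[:3,:3]=R.from_rotvec(s['orientation']).as_matrix();T[:3,3]=s['position']
        d['c2w']=T@np.array(d['mount'])
    else: d['c2w']=np.linalg.inv(np.array(d['view']))
    d['f']=200/np.tan(np.radians(d['fov_y'])/2)
    return d
def ray(d,u,v):
    r=np.array([(u-d['cx'])/d['f'],(v-d['cy'])/d['f'],1.])
    return d['c2w'][:3,3],d['c2w'][:3,:3]@r
def onz(d,u,v,z):
    o,r=ray(d,u,v);return o+r*(z-o[2])/r[2]
def cloud(d):
    v,u=np.mgrid[:400,:640];z=d['range_z']
    p=np.stack([(u-d['cx'])/d['f']*z,(v-d['cy'])/d['f']*z,z],-1)
    return p@d['c2w'][:3,:3].T+d['c2w'][:3,3]
def proj(d,p):
    q=np.linalg.inv(d['c2w'])@np.append(p,1);return q[0]/q[2]*d['f']+d['cx'],q[1]/q[2]*d['f']+d['cy']
E
python3 - <<'E'
from h import *
print(read_state())
for n in('side','top','wrist'):
    d=cam(n);cv2.imwrite(f'pics/{n}0.png',d['image']);print(n,d['fov_y'],d['cx'],d['cy'],d['c2w'].round(3),(d['range_z']>0).mean(), d.keys())
E
```

```text
pics
{'clock': 0.0, 'joint_positions': array([-1.23610303,  0.47778902,  0.02237222,  1.55642906, -0.01149831,
        1.10926853, -0.08310235]), 'joint_velocities': array([ 0.00041961, -0.0011409 ,  0.00076026, -0.00020854, -0.00038916,
        0.00179438,  0.0006016 ]), 'joint_torque': array([-1.92692403e-05, -5.82834220e+01,  1.53411079e+00, -2.72619724e+01,
       -5.44691028e-02,  1.66481396e-02,  1.60937670e-04]), 'position': array([0.2889951 , 0.60935902, 0.22169923]), 'orientation': array([-6.89829421e-01, -3.06467043e+00,  2.74635498e-03]), 'wrist_force': array([ 0.40550925, -0.44738177,  0.4297535 ]), 'wrist_torque': array([-0.00720391,  0.00603005,  0.02880923]), 'opening': 0.08809032661862075}
side 46.49340736868068 325.90173625173685 208.54009565496307 [[ 0.98  -0.147  0.133  0.42 ]
 [-0.198 -0.68   0.706 -0.901]
 [-0.014 -0.718 -0.696  1.008]
 [ 0.     0.     0.     1.   ]] 0.9960703125 dict_keys(['image', 'range_z', 'fov_y', 'cx', 'cy', 'view', 'c2w', 'f'])
top 53.33272774413041 323.01807052230697 196.60338488774343 [[-0.008 -0.994  0.106  0.479]
 [-1.     0.005 -0.022 -0.01 ]
 [ 0.021 -0.106 -0.994  1.062]
 [ 0.     0.     0.     1.   ]] 0.9959921875 dict_keys(['image', 'range_z', 'fov_y', 'cx', 'cy', 'view', 'c2w', 'f'])
wrist 66.09624224692028 322.3252314921121 199.40598822908075 [[ 0.429  0.867  0.251  0.221]
 [ 0.903 -0.411 -0.123  0.641]
 [-0.003  0.28  -0.96   0.385]
 [ 0.     0.     0.     1.   ]] 0.995953125 dict_keys(['image', 'range_z', 'fov_y', 'cx', 'cy', 'mount', 'c2w', 'f'])
```

View pics/side0.png

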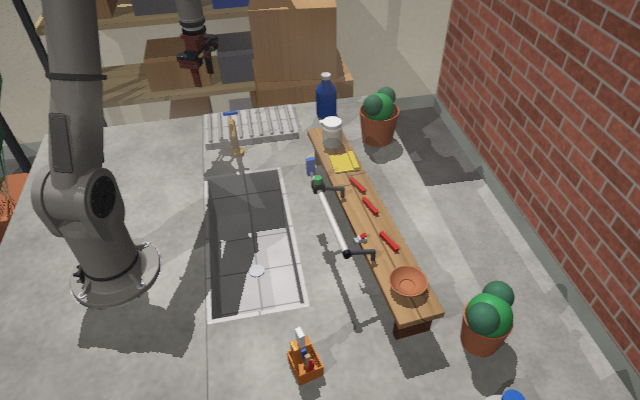

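View pics/top0.png

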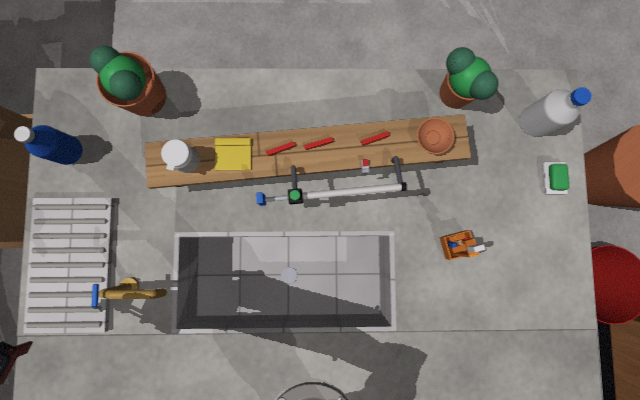

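View pics/wrist0.png

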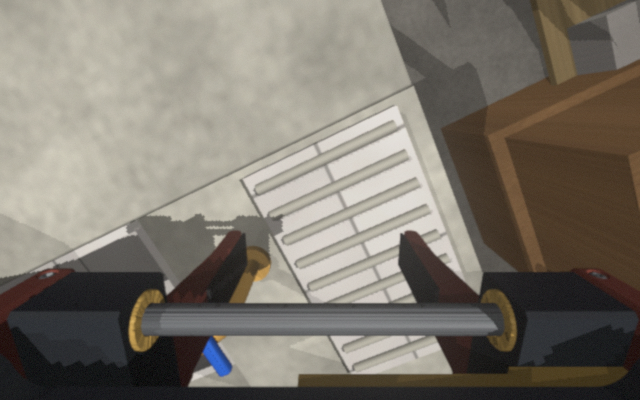

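The top view shows the shelf from (147,165) to (470,135), the rail from (295,195) to (405,187), the green button at (295,196), the blue pull tab at (261,198), the clip at (365,165), and the basket at (462,244) with its tab near (480,248). Next I'll measure these.

Run:
```python
from h import *
for n in('top','side'):
    d=cam(n);P=cloud(d);hsv=cv2.cvtColor(d['image'],cv2.COLOR_BGR2HSV);H,S,V=cv2.split(hsv.astype(int))
    z=P[...,2];box=(P[...,0]>.3)&(P[...,0]<.85)&(P[...,1]>-.75)&(P[...,1]<.5)
    ms={'green':(abs(H-60)<20)&(S>120)&(z>.15)&(z<.25),'blue':(abs(H-115)<15)&(S>100)&(z>.1)&(z<.25),
     'railwhite':(S<50)&(V>120)&(z>.15)&(z<.2),'wood':(abs(H-14)<7)&(S>70)&(abs(z-.12)<.012),
     'orange':(abs(H-12)<8)&(S>150)&(z>.01)&(z<.2)&(P[...,0]<.5),'tabw':(S<60)&(V>120)&(z>.125)&(z<.17)&(P[...,0]<.55)&(P[...,1]<-.2),
     'red':((H<6)|(H>174))&(S>150)&(z>.1)&(z<.2)&(P[...,0]>.45)}
    for k,m in ms.items():
        m=(m&box).astype(np.uint8);c,l,st,ce=cv2.connectedComponentsWithStats(m,connectivity=8)
        for i in range(1,c):
            if st[i,4]>12:
                q=P[l==i];print(n,k,st[i],'med',np.median(q,0).round(4),'lo',np.percentile(q,3,axis=0).round(3),'hi',np.percentile(q,97,axis=0).round(3))
    im=d['image']
    if n=='top':
        c=im[120:280,230:500]; 
        cv2.imwrite('pics/topz.png',cv2.resize(c,None,fx=2.9,fy=2.9,interpolation=cv2.INTER_CUBIC))
    else:
        c=im[150:390,270:470]; cv2.imwrite('pics/sidez.png',cv2.resize(c,None,fx=2.5,fy=2.5,interpolation=cv2.INTER_CUBIC))
```

```text
top green [102  78  10  14  69] med [0.8428 0.4692 0.1624] lo [0.83  0.458 0.15 ] hi [0.849 0.483 0.174]
top green [290 190  11  11  93] med [0.574  0.0319 0.2074] lo [0.565 0.023 0.19 ] hi [0.585 0.044 0.21 ]
top blue [571  87  21  19 289] med [ 0.7976 -0.616   0.199 ] lo [ 0.781 -0.636  0.186] hi [ 0.816 -0.602  0.202]
top blue [257 192   9  14  96] med [0.5659 0.1051 0.2142] lo [0.556 0.099 0.182] hi [0.578 0.112 0.218]
top blue [ 92 284   6  23 126] med [0.3602 0.4675 0.1697] lo [0.339 0.463 0.166] hi [0.384 0.473 0.173]
top railwhite [558  92  23  23 268] med [ 0.791  -0.6059  0.1577] lo [ 0.774 -0.635  0.15 ] hi [ 0.821 -0.596  0.176]
top railwhite [169 165  16   5  23] med [0.6399 0.2955 0.1854] lo [0.635 0.28  0.176] hi [0.644 0.306 0.199]
top railwhite [304 184  98  15 675] med [ 0.5859 -0.0967  0.1765] lo [ 0.573 -0.198  0.171] hi [0.599 0.004 0.181]
top railwhite [274 195  14   6  57] med [0.5711 0.0668 0.1745] lo [0.567 0.051 0.171] hi [0.576 0.078 0.177]
top railwhite [473 244  13   8  64] med [ 0.4561 -0.3845  0.156 ] lo [ 0.449 -0.396  0.151] hi [ 0.463 -0.373  0.158]

[... 2543 characters left out ...]
11 ] hi [ 0.475 -0.372  0.117]
side orange [288 336  35  49 570] med [ 0.4537 -0.3994  0.0377] lo [ 0.429 -0.423  0.012] hi [ 0.494 -0.353  0.115]
side tabw [295 327  10  18 112] med [ 0.4546 -0.3884  0.154 ] lo [ 0.448 -0.398  0.128] hi [ 0.463 -0.374  0.159]
side red [350 177  16  16  78] med [0.6952 0.0611 0.1312] lo [0.681 0.038 0.122] hi [0.708 0.097 0.135]
side red [362 197  16  19 108] med [ 0.7073 -0.027   0.1304] lo [ 0.695 -0.055  0.121] hi [0.72  0.009 0.134]
side red [380 231  19  21 140] med [ 0.719  -0.1615  0.1306] lo [ 0.705 -0.189  0.12 ] hi [ 0.735 -0.127  0.134]
side red [360 233   7   6  24] med [ 0.6595 -0.1312  0.1352] lo [ 0.653 -0.137  0.12 ] hi [ 0.671 -0.117  0.141]
```

View pics/topz.png

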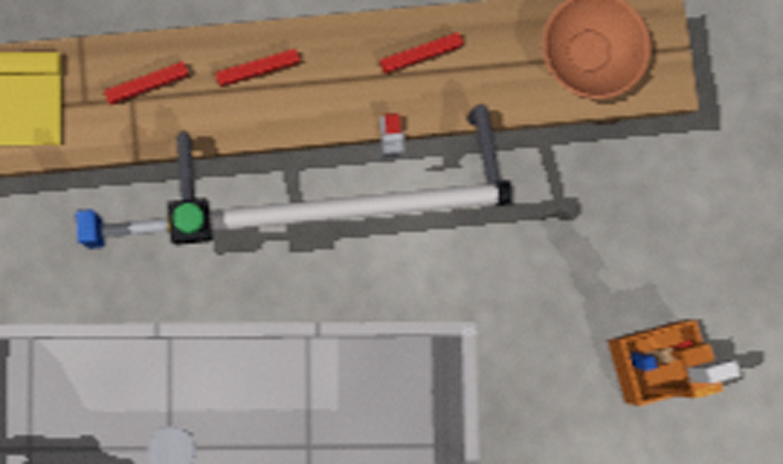

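View pics/sidez.png

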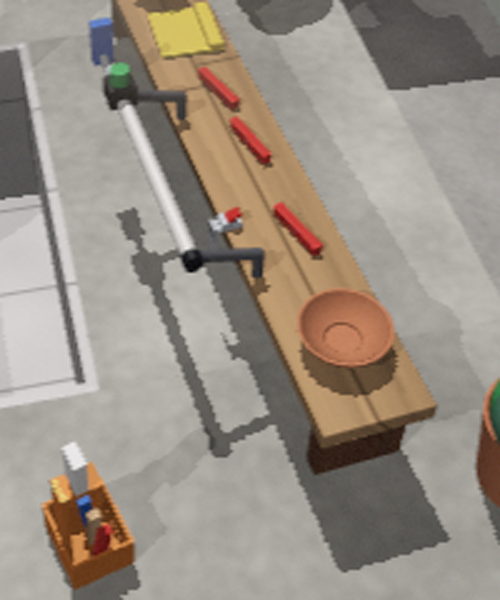

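Run:
```python
from h import *
for n in('top','side'):
    d=cam(n);P=cloud(d);hsv=cv2.cvtColor(d['image'],cv2.COLOR_BGR2HSV);H,S,V=cv2.split(hsv.astype(int));z=P[...,2]
    box=(P[...,0]>.4)&(P[...,0]<.56)&(P[...,1]>-.5)&(P[...,1]<-.3)
    def rect(m):
        q=P[m][:,:2]*1000; r=cv2.minAreaRect(q.astype(np.float32)); print(n,m.sum(),'c',np.round(r[0],1),'size',np.round(r[1],1),'ang',round(r[2],1))
    ob=box&(S>130)&(abs(H-12)<9)
    print('box rim');rect(ob&(abs(z-.04)<.005)); rect(box&(z>.01)&(z<.045))
    print('bridge');rect(ob&(abs(z-.113)<.005))
    print('tab');rect(box&(abs(z-.156)<.004))
    m=(S<50)&(V>120)&(z>.165)&(z<.19)&(P[...,0]>.55)&(P[...,0]<.62)&(P[...,1]<0.0)&(P[...,1]>-.2)
    q=P[m];vx,vy,x0,y0=cv2.fitLine(q[:,:2].astype(np.float32),cv2.DIST_L2,0,.01,.01).ravel()
    vx,vy=np.array([vx,vy])*np.sign(vy);print('rail dir',vx,vy,'yaw',np.degrees(np.arctan2(-vx,vy)),'x at y0',x0-vx/vy*y0, 'ztop',np.percentile(q[:,2],95))
    m=(abs(H-60)<20)&(S>120)&(abs(z-.208)<.006)&(P[...,0]<.65);q=P[m];print('button',((q.min(0)+q.max(0))/2).round(4),q.mean(0).round(4))
    m=(abs(H-115)<15)&(S>100)&(abs(z-.215)<.006)&(P[...,0]<.62)&(P[...,0]>.5);q=P[m];print('tabtop',((q.min(0)+q.max(0))/2).round(4),q.mean(0).round(4));rect(m)
    # shelf
    m=(abs(H-14)<7)&(S>70)&(abs(z-.12)<.006)&(P[...,0]<.78)&(P[...,0]>.55)&(abs(P[...,1])<.5);print('shelf');rect(m)
    # clip
    m=(z>.121)&(z<.16)&(P[...,0]>.625)&(P[...,0]<.68)&(P[...,1]>-.16)&(P[...,1]<-.1);q=P[m];print('clip',q.mean(0).round(4),q.min(0).round(3),q.max(0).round(3))
```

```text
box rim
top 101 c [ 462.7 -383. ] size [59.4 70.4] ang 14.4
top 300 c [ 462.3 -383. ] size [60.3 71.1] ang 14.2
bridge
top 103 c [ 456.6 -384. ] size [40.  24.3] ang 14.4
tab
top 60 c [ 456.6 -384.9] size [11.8 24.5] ang 14.3
rail dir -0.08998361 0.99594325 yaw 5.1626644 x at y0 0.57741153 ztop 0.17966717968831297
button [0.575  0.0328 0.2072] [0.5748 0.032  0.208 ]
tabtop [0.5682 0.106  0.214 ] [0.5677 0.106  0.2146]
top 75 c [568.2 106. ] size [23.7 13.2] ang 2.1
shelf
top 10689 c [692.9   3.1] size [110.6 780.1] ang 5.1
clip [ 0.6586 -0.1294  0.1263] [ 0.637 -0.159  0.121] [ 0.68  -0.101  0.14 ]
box rim
side 152 c [ 460.9 -383.9] size [59.7 71.9] ang 14.5
side 537 c [ 461.  -383.6] size [60.8 73. ] ang 14.3
bridge
side 97 c [ 455.4 -385.6] size [39.7 24.6] ang 16.2
tab
side 68 c [ 455.7 -385.1] size [12.  26.5] ang 12.0
rail dir -0.092175424 0.9957428 yaw 5.2887697 x at y0 0.57479703 ztop 0.17916560486170288Traceback (most recent call last):
  File "<stdin>", line 14, in <module>
    return umr_minimum(a, axis, None, out, keepdims, initial, where)
ValueError: zero-size array to reduction operation minimum which has no identity
```

```bash
python3 -m jog '{"slide":[[0.2,-0.2,0],[0.4,-0.4,0],[0.6,-0.6,0],[0.8,-0.8,0],[1,-1,0]],"twist":[[0,0,-0.014],[0,0,-0.028],[0,0,-0.042],[0,0,-0.056],[0,0,-0.07]],"hand":[-1,-1,-1,-1,-1]}' 30
python3 -m jog '{"slide":[[0.2,-0.2,0],[0.4,-0.4,0],[0.6,-0.6,0],[0.8,-0.8,0],[1,-1,0]],"twist":[[0,0,-0.014],[0,0,-0.028],[0,0,-0.042],[0,0,-0.056],[0,0,-0.07]],"hand":[-1,-1,-1,-1,-1]}'
```

```text
clock: 0.85
position: [0.3714, 0.5277, 0.2229]
orientation: [1.03, 2.968, 0.0]
wrist_force: [0.0, -0.1, 0.2]
opening: 0.0878
clock: 1.35
position: [0.4505, 0.4486, 0.2227]
orientation: [1.347, 2.838, 0.0]
wrist_force: [-0.9, 0.4, 1.7]
opening: 0.088
```

```bash
python3 -m jog '{"slide":[[0,-0.2,0],[0,-0.4,0],[0.02,-0.6,0],[0.04,-0.8,0],[0.06,-1,0]],"twist":[[0,0,-0.014],[0,0,-0.028],[0,0,-0.042],[0,0,-0.056],[0,0,-0.07]],"hand":[-1,-1,-1,-1,-1]}'
python3 -m jog '{"slide":[[0,-0.2,0],[0,-0.4,0],[0,-0.6,0],[0,-0.8,0],[0,-1,0]],"twist":[[0,0,-0.014],[0,0,-0.028],[0,0,-0.042],[0,0,-0.056],[0,0,-0.07]],"hand":[-1,-1,-1,-1,-1]}'
python3 -m jog '{"slide":[[0,-0.2,0],[0,-0.4,0],[0,-0.6,0],[0,-0.8,0],[0,-1,0]],"twist":[[0,0,0],[0,0,0],[0,0,0],[0,0,0],[0,0,0]],"hand":[-1,-1,-1,-1,-1]}'
python3 -m jog '{"slide":[[0,-0.2,0],[0,-0.4,0],[0,-0.6,0],[0,-0.8,0],[0,-1,0]],"twist":[[0,0,0],[0,0,0],[0,0,0],[0,0,0],[0,0,0]],"hand":[-1,-1,-1,-1,-1]}'
```

```text
clock: 1.85
position: [0.4536, 0.3689, 0.2228]
orientation: [-1.649, -2.674, -0.0]
wrist_force: [0.6, 0.0, 0.9]
opening: 0.0876
clock: 2.35
position: [0.454, 0.2886, 0.2227]
orientation: [-1.934, -2.476, -0.0]
wrist_force: [1.3, 0.2, 0.1]
opening: 0.0877
clock: 2.85
position: [0.454, 0.2086, 0.2227]
orientation: [1.929, 2.479, 0.0]
wrist_force: [0.2, -0.2, -0.7]
opening: 0.0879
clock: 3.35
position: [0.454, 0.1286, 0.2227]
orientation: [1.929, 2.479, 0.0]
wrist_force: [-0.1, -0.3, 1.0]
opening: 0.0882
```

```bash
python3 -m jog '{"slide":[[0,-0.2,0],[0,-0.4,0],[0,-0.6,0],[0,-0.8,0],[0,-1,0]],"twist":[[0,0,0],[0,0,0],[0,0,0],[0,0,0],[0,0,0]],"hand":[-1,-1,-1,-1,-1]}'
python3 -m jog '{"slide":[[0,-0.2,0],[0,-0.4,0],[0,-0.6,0],[0,-0.8,0],[0,-1,0]],"twist":[[0,0,0],[0,0,0],[0,0,0],[0,0,0],[0,0,0]],"hand":[-1,-1,-1,-1,-1]}'
python3 -m jog '{"slide":[[0,-0.2,0],[0,-0.4,0],[0,-0.6,0],[0,-0.8,0],[0,-1,0]],"twist":[[0,0,0],[0,0,0],[0,0,0],[0,0,0],[0,0,0]],"hand":[-1,-1,-1,-1,-1]}'
python3 -m jog '{"slide":[[0,-0.2,0],[0,-0.4,0],[0,-0.6,0],[0,-0.8,0],[0,-1,0]],"twist":[[0,0,0],[0,0,0],[0,0,0],[0,0,0],[0,0,0]],"hand":[-1,-1,-1,-1,-1]}'
python3 -m jog '{"slide":[[0,-0.2,0],[0,-0.4,0],[0,-0.6,0],[0,-0.8,0],[0,-1,0]],"twist":[[0,0,0],[0,0,0],[0,0,0],[0,0,0],[0,0,0]],"hand":[-1,-1,-1,-1,-1]}'
```

```text
clock: 3.85
position: [0.4539, 0.0486, 0.2227]
orientation: [1.929, 2.479, 0.0]
wrist_force: [0.3, 0.1, -0.8]
opening: 0.0878
clock: 4.35
position: [0.4538, -0.0314, 0.2227]
orientation: [1.929, 2.479, 0.0]
wrist_force: [0.2, 0.9, -0.1]
opening: 0.0874
clock: 4.85
position: [0.4537, -0.1113, 0.2227]
orientation: [1.929, 2.479, 0.0]
wrist_force: [0.2, -0.8, 0.4]
opening: 0.0878
clock: 5.35
position: [0.4536, -0.1913, 0.2227]
orientation: [1.929, 2.48, 0.0]
wrist_force: [1.1, -0.4, -0.5]
opening: 0.0876
clock: 5.85
position: [0.4535, -0.2712, 0.2226]
orientation: [-1.929, -2.48, -0.0]
wrist_force: [0.8, 0.3, -1.2]
opening: 0.088
```

```bash
python3 -m jog '{"slide":[[0,-0.25,0],[0,-0.5,0],[0.01,-0.75,0],[0.02,-0.95,0],[0.03,-1,0]],"twist":[[0,0,0],[0,0,0],[0,0,0],[0,0,0],[0,0,0]],"hand":[-1,-1,-1,-1,-1]}'
python3 -m jog '{"slide":[[0,-0.2,0],[0,-0.42,0],[0,-0.42,0],[0,-0.42,0],[0,-0.42,0]],"twist":[[0,0,0],[0,0,0],[0,0,0],[0,0,0],[0,0,0]],"hand":[-1,-1,-1,-1,-1]}'
python3 - <<'E'
from h import *
d=cam('wrist');cv2.imwrite('pics/w1.png',d['image']);P=cloud(d)
hsv=cv2.cvtColor(d['image'],cv2.COLOR_BGR2HSV);H,S,V=cv2.split(hsv.astype(int));z=P[...,2]
box=(P[...,0]>.4)&(P[...,0]<.56)&(P[...,1]>-.5)&(P[...,1]<-.3)
for nm,m in(('tab',box&(abs(z-.156)<.005)&(S<80)),('bridge',box&(abs(z-.113)<.004)&(S>100))):
    q=P[m][:,:2]*1000;print(nm,m.sum(),cv2.minAreaRect(q.astype(np.float32)))
print(read_state()['position'])
E
```

```text
clock: 6.35
position: [0.4554, -0.3524, 0.2227]
orientation: [1.932, 2.477, -0.002]
wrist_force: [-0.2, -0.6, -0.4]
opening: 0.0879
clock: 6.85
position: [0.4566, -0.3824, 0.2225]
orientation: [-1.927, -2.48, -0.001]
wrist_force: [-0.9, -0.4, 0.7]
opening: 0.0877
tab 490 ((457.0519104003906, -384.9187927246094), (11.926079750061035, 24.17097282409668), 14.577661514282227)
bridge 775 ((457.03973388671875, -385.22735595703125), (39.898193359375, 24.344186782836914), 14.348479270935059)
[ 0.45665464 -0.38244418  0.22254107]
```

View pics/w1.png

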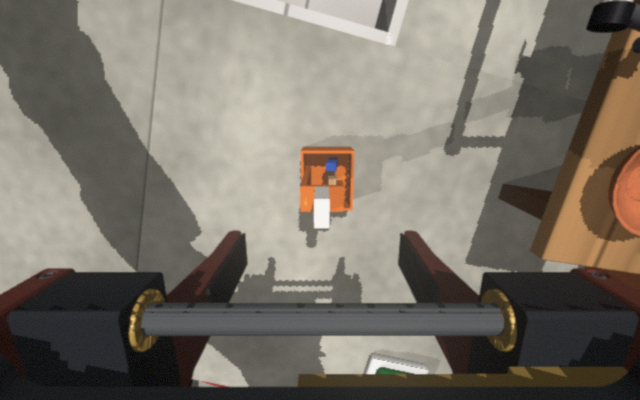

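The wrist view shows the white tab at (322,208), in line with the fingers, at (0.457,-0.385) with yaw 14.5°. I'll go down and grip it.

```bash
python3 -m jog '{"slide":[[0.005,-0.03,-0.25],[0.005,-0.03,-0.5],[0.005,-0.03,-0.75],[0.005,-0.03,-1],[0.005,-0.03,-1]],"twist":[[0,0,0],[0,0,0],[0,0,0],[0,0,0],[0,0,0]],"hand":[-1,-1,-1,-1,-1]}'
python3 -m jog '{"slide":[[0,0,-0.23],[0,0,-0.23],[0,0,-0.23],[0,0,-0.23],[0,0,-0.23]],"twist":[[0,0,0],[0,0,0],[0,0,0],[0,0,0],[0,0,0]],"hand":[-1,-0.5,0,0.5,1]}' 30
python3 -m jog '{"slide":[[0,0,0],[0,0,0],[0,0,0],[0,0,0],[0,0,0]],"twist":[[0,0,0],[0,0,0],[0,0,0],[0,0,0],[0,0,0]],"hand":[1,1,1,1,1]}'
```

```text
clock: 7.4
position: [0.4558, -0.3838, 0.1403]
orientation: [-1.925, -2.477, -0.0]
wrist_force: [-0.6, 0.2, 0.4]
opening: 0.0874
clock: 7.9
position: [0.4573, -0.3864, 0.1253]
orientation: [1.928, 2.478, 0.0]
wrist_force: [-0.7, 0.7, -0.4]
opening: 0.0593
clock: 8.4
position: [0.4568, -0.3861, 0.1242]
orientation: [-1.929, -2.479, -0.0]
wrist_force: [0.2, -0.5, 0.2]
opening: 0.0191
```

```bash
python3 -m jog '{"slide":[[0,0,0],[0,0,0],[0,0,0.1],[0,0,0.3],[0,0,0.5]],"twist":[[0,0,0],[0,0,0],[0,0,0],[0,0,0],[0,0,0]],"hand":[1,1,1,1,1]}'
python3 -m jog '{"slide":[[0,0,0.2],[0,0,0.4],[0,0,0.6],[0,0.1,0.75],[0.1,0.3,0.84]],"twist":[[0,0,0],[0,0,0],[0,0,0],[0,0,0],[0,0,0]],"hand":[1,1,1,1,1]}'
python3 - <<'E'
from h import *
d=cam('side');cv2.imwrite('pics/s2.png',cv2.resize(d['image'][200:400,200:520],None,fx=2.4,fy=2.4))
d=cam('wrist');cv2.imwrite('pics/w2.png',d['image'])
E
```

```text
clock: 8.9
position: [0.4568, -0.3862, 0.1657]
orientation: [1.929, 2.479, -0.0]
wrist_force: [0.4, -0.5, -1.9]
opening: 0.0119
clock: 9.4
position: [0.4639, -0.3633, 0.2337]
orientation: [1.932, 2.475, -0.0]
wrist_force: [0.9, -0.2, -2.7]
opening: 0.0117
```

View pics/s2.png

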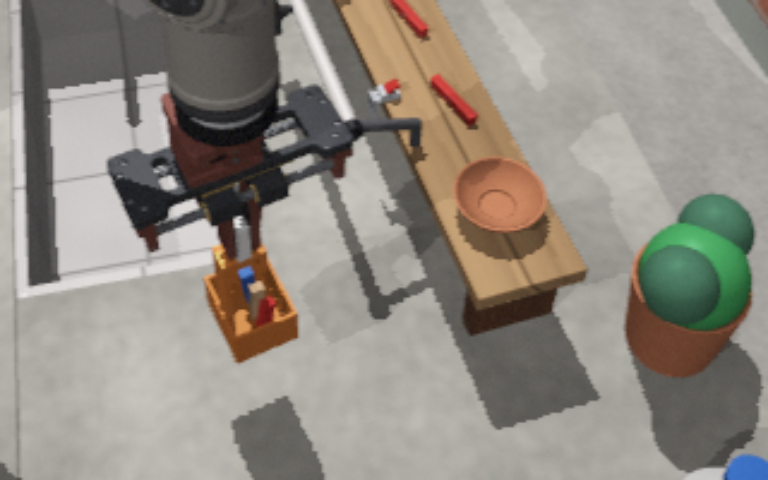

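View pics/w2.png

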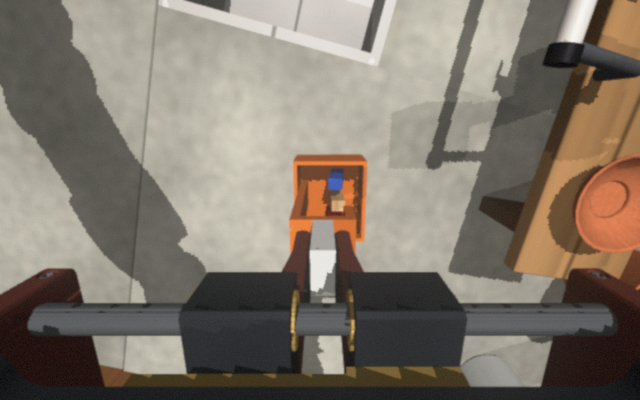

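The basket is lifted, upright and gripped: at (250,300) in the side view it stands clear of the counter, and the tab is between the pads in the wrist view at (322,255).

```bash
python3 -m jog '{"slide":[[0.02,0.1,0],[0.05,0.3,0],[0.08,0.5,0],[0.11,0.7,0],[0.14,0.9,0]],"twist":[[0,0,-0.01],[0,0,-0.02],[0,0,-0.03],[0,0,-0.04],[0,0,-0.051]],"hand":[1,1,1,1,1]}'
python3 -m jog '{"slide":[[0.02,0.2,0],[0.05,0.4,0],[0.08,0.6,0],[0.11,0.8,0],[0.14,1,0]],"twist":[[0,0,0],[0,0,0],[0,0,0],[0,0,0],[0,0,0]],"hand":[1,1,1,1,1]}'
python3 -m jog '{"slide":[[0.02,0.2,0],[0.05,0.4,0],[0.08,0.6,0],[0.11,0.8,0],[0.14,1,0]],"twist":[[0,0,0],[0,0,0],[0,0,0],[0,0,0],[0,0,0]],"hand":[1,1,1,1,1]}'
python3 -m jog '{"slide":[[0.02,0.2,0],[0.05,0.4,0],[0.08,0.6,0],[0.11,0.8,0],[0.12,0.85,0]],"twist":[[0,0,0],[0,0,0],[0,0,0],[0,0,0],[0,0,0]],"hand":[1,1,1,1,1]}'
python3 - <<'E'
from h import *
d=cam('side');cv2.imwrite('pics/s3.png',cv2.resize(d['image'][100:300,200:460],None,fx=3,fy=3));P=cloud(d)
hsv=cv2.cvtColor(d['image'],cv2.COLOR_BGR2HSV);H,S,V=cv2.split(hsv.astype(int));z=P[...,2]
s=read_state()['position'];print(s)
m=(abs(P[...,0]-s[0])<.08)&(abs(P[...,1]-s[1])<.08)&(S>130)&(abs(H-12)<9)&(z>.09)&(z<.22)
q=P[m];print(np.percentile(q,[1,50,99],axis=0).round(3))
r=q[(q[:,2]>.135)&(q[:,2]<.155)];print(cv2.minAreaRect((r[:,:2]*1000).astype(np.float32)),np.median(r[:,2]))
d=cam('top');cv2.imwrite('pics/t3.png',cv2.resize(d['image'][120:280,230:430],None,fx=3.5,fy=3.5))
E
```

```text
clock: 10.0
position: [0.4755, -0.2896, 0.2313]
orientation: [-2.123, -2.315, 0.0]
wrist_force: [0.0, 0.4, -0.8]
opening: 0.0116
clock: 10.5
position: [0.4868, -0.2097, 0.2314]
orientation: [-2.121, -2.317, 0.001]
wrist_force: [-0.0, 0.6, -1.0]
opening: 0.0118
clock: 11.0
position: [0.498, -0.1298, 0.2314]
orientation: [-2.121, -2.317, 0.0]
wrist_force: [1.1, 0.3, -1.7]
opening: 0.0118
clock: 11.5
position: [0.508, -0.0605, 0.2313]
orientation: [-2.118, -2.319, -0.0]
wrist_force: [-0.4, -0.2, -2.5]
opening: 0.0118
[ 0.50800267 -0.06088523  0.23129065]
[[ 0.482 -0.097  0.107]
 [ 0.509 -0.072  0.134]
 [ 0.543 -0.022  0.219]]
((511.8635559082031, -59.57301330566406), (60.14705276489258, 73.713134765625), 6.260910987854004) 0.14405830249308232
```

View pics/s3.png

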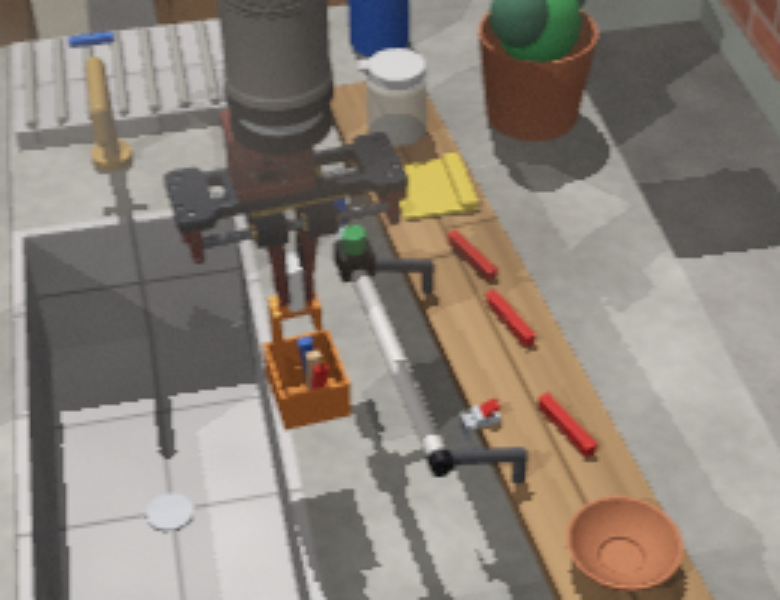

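View pics/t3.png

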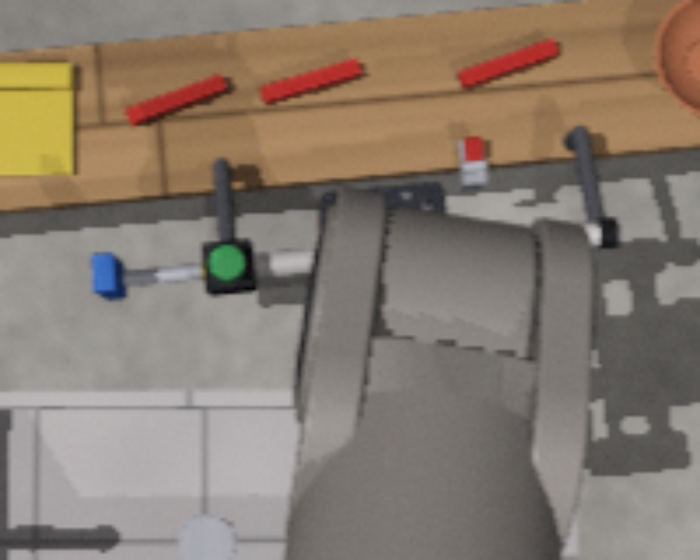

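The side view shows the basket upright at (305,380), with its open slot facing the rail and level with the bare stretch. I'll move it in under the rail and then lower it.

```bash
python3 -m jog '{"slide":[[0.2,0.018,0],[0.4,0.036,0],[0.6,0.054,0],[0.8,0.072,0],[0.925,0.083,0]],"twist":[[0,0,0],[0,0,0],[0,0,0],[0,0,0],[0,0,0]],"hand":[1,1,1,1,1]}'
python3 -m jog '{"slide":[[0,0,0],[0,0,0],[0,0,-0.05],[0,0,-0.1],[0,0,-0.15]],"twist":[[0,0,0],[0,0,0],[0,0,0],[0,0,0],[0,0,0]],"hand":[1,1,1,1,1]}'
python3 - <<'E'
from h import *
d=cam('side');cv2.imwrite('pics/s4.png',cv2.resize(d['image'][100:300,200:460],None,fx=3,fy=3));P=cloud(d)
hsv=cv2.cvtColor(d['image'],cv2.COLOR_BGR2HSV);H,S,V=cv2.split(hsv.astype(int));z=P[...,2]
s=read_state();print(s['wrist_force'],s['position']);s=s['position']
m=(abs(P[...,0]-s[0])<.08)&(abs(P[...,1]-s[1])<.08)&(S>130)&(abs(H-12)<9)&(z>.07)&(z<.22)
q=P[m];r=q[(q[:,2]>.12)&(q[:,2]<.15)];print(cv2.minAreaRect((r[:,:2]*1000).astype(np.float32)),np.median(r[:,2]))
E
```

```text
clock: 12.1
position: [0.5828, -0.0567, 0.2314]
orientation: [2.122, 2.315, -0.001]
wrist_force: [-0.3, 0.0, -2.0]
opening: 0.0121
clock: 12.6
position: [0.5815, -0.0554, 0.2191]
orientation: [-2.121, -2.317, 0.0]
wrist_force: [0.1, -0.4, -2.2]
opening: 0.0116
[-0.56021096  1.01328778 -1.74075416] [ 0.58122731 -0.05530744  0.218402  ]
((595.7083740234375, -79.2255859375), (75.93623352050781, 133.1230010986328), 21.379953384399414) 0.13181846778356254
```

View pics/s4.png

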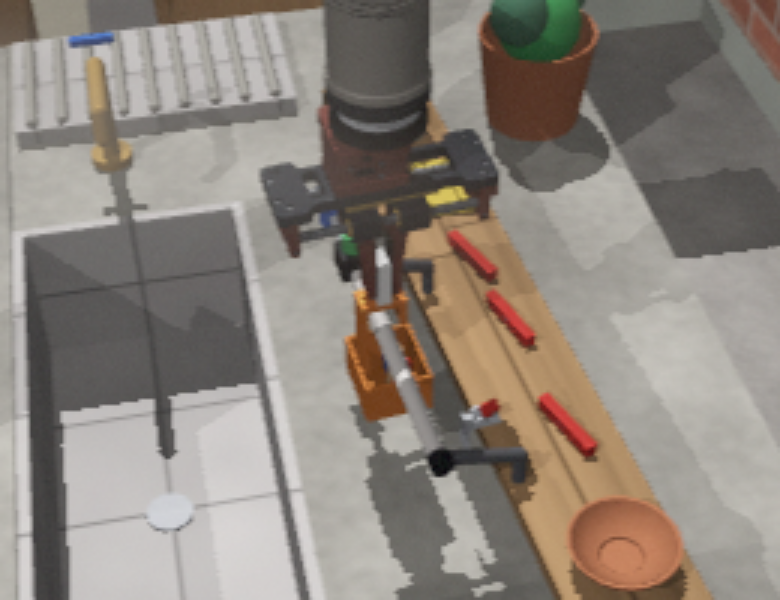

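The rail passes under the bridge at (380,320), behind the strap. I'll lower it onto the rail now.

```bash
python3 -m jog '{"slide":[[0,0,-0.06],[0,0,-0.12],[0,0,-0.18],[0,0,-0.25],[0,0,-0.25]],"twist":[[0,0,0],[0,0,0],[0,0,0],[0,0,0],[0,0,0]],"hand":[1,1,1,1,1]}'
python3 - <<'E'
from h import *
d=cam('side');cv2.imwrite('pics/s5.png',cv2.resize(d['image'][100:300,200:460],None,fx=3,fy=3))
d=cam('top');P=cloud(d);hsv=cv2.cvtColor(d['image'],cv2.COLOR_BGR2HSV);H,S,V=cv2.split(hsv.astype(int));z=P[...,2]
c=np.array([.6929,.0031]);a=np.radians(5.15);q=P[...,:2]-c;xs=q[...,0]*np.cos(a)+q[...,1]*np.sin(a);ys=-q[...,0]*np.sin(a)+q[...,1]*np.cos(a)
m=(abs(xs+.05)<.03)&(abs(ys+.125)<.03)&(z>.123)&(z<.2)
print('clip ys',np.percentile(ys[m],[0,2,50,98,100]),'xs',np.percentile(xs[m],[2,98]),m.sum())
p=np.array(read_state()['position'])[:2]-c;print('tcp xs,ys',p[0]*np.cos(a)+p[1]*np.sin(a),-p[0]*np.sin(a)+p[1]*np.cos(a),read_state()['position'],read_state()['wrist_force'])
E
```

```text
clock: 13.15
position: [0.5815, -0.0554, 0.1985]
orientation: [-2.121, -2.316, 0.002]
wrist_force: [-0.9, 0.8, -2.0]
opening: 0.0117Traceback (most recent call last):
  File "<stdin>", line 6, in <module>
    return _quantile_unchecked(
        a, q, axis, out, overwrite_input, method, keepdims, weights)
    return _ureduce(a,
                    func=_quantile_ureduce_func,
    ...<5 lines>...
                    overwrite_input=overwrite_input,
                    method=method)
    r = func(a, **kwargs)
    result = _quantile(arr,
                       quantiles=q,
    ...<2 lines>...
                       out=out,
                       weights=wgt)
    slices_having_nans = np.isnan(arr[-1, ...])
                                  ~~~^^^^^^^^^
IndexError: index -1 is out of bounds for axis 0 with size 0
```

View pics/s5.png

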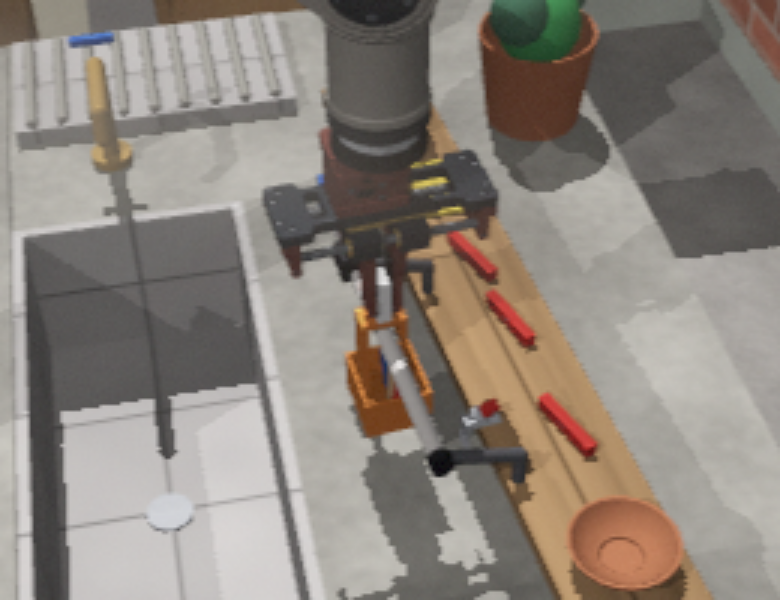

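The hook is on the rail, with the bridge at (385,318) and the rail running through the slot. I'll get the clip's exact position along the shelf.

Run:
```python
from h import *
c=np.array([.6929,.0031]);a=np.radians(5.15)
def ss(p):
    q=p[...,:2]-c;return q[...,0]*np.cos(a)+q[...,1]*np.sin(a),-q[...,0]*np.sin(a)+q[...,1]*np.cos(a)
d=cam('side');P=cloud(d);z=P[...,2];xs,ys=ss(P)
m=(abs(xs+.05)<.03)&(abs(ys+.125)<.03)&(z>.124)&(z<.2)
print('side clip ys',np.percentile(ys[m],[0,5,50,95,100]).round(4),'xs',np.percentile(xs[m],[2,98]).round(3),m.sum())
s=read_state();print('tcp',ss(s['position']),s['position'],s['wrist_force'])
d=cam('top');im=cv2.imread('pics/top0.png');c0=im[150:180,350:382];hsv=cv2.cvtColor(c0,cv2.COLOR_BGR2HSV).astype(int)
red=((hsv[...,0]<6)|(hsv[...,0]>174))&(hsv[...,1]>150);v,u=np.nonzero(red);u=u+350;v=v+150
w=(hsv[...,1]<60)&(hsv[...,2]>140);v2,u2=np.nonzero(w);u2=u2+350;v2=v2+150
for U,Vv in((u,v),(u2,v2)):
  print('px',U.min(),U.max(),Vv.min(),Vv.max(),[np.round(ss(onz(d,x,y,.133)),4) for x,y in((U.min(),Vv.mean()),(U.mean(),Vv.mean()),(U.max(),Vv.mean()))])
```

```text
side clip ys [-0.1397 -0.1382 -0.1314 -0.1221 -0.0954] xs [-0.069 -0.04 ] 69
tcp (np.float64(-0.11558835740685362), np.float64(-0.048417904097090673)) [ 0.58212442 -0.05549806  0.19954959] [-0.36247256 -0.23927727 -1.87078913]
px 363 367 159 165 [array([-0.0442, -0.1255]), array([-0.0446, -0.1302]), array([-0.0451, -0.1349])]
px 350 381 160 179 [array([-0.0716, -0.0915]), array([-0.0752, -0.1295]), array([-0.0785, -0.1647])]
```

```bash
python3 -m jog '{"slide":[[0.0145,-0.16,0],[0.029,-0.32,0],[0.0435,-0.48,0],[0.058,-0.64,0],[0.072,-0.8,0]],"twist":[[0,0,0],[0,0,0],[0,0,0],[0,0,0],[0,0,0]],"hand":[1,1,1,1,1]}'
python3 -m jog '{"slide":[[0.01,-0.11,0],[0.021,-0.23,0],[0.021,-0.23,0],[0.021,-0.23,-0.02],[0.021,-0.23,-0.04]],"twist":[[0,0,0],[0,0,0],[0,0,0],[0,0,0],[0,0,0]],"hand":[1,1,1,1,1]}'
python3 - <<'E'
from h import *
c=np.array([.6929,.0031]);a=np.radians(5.15)
def ss(p):
    q=p[...,:2]-c;return q[...,0]*np.cos(a)+q[...,1]*np.sin(a),-q[...,0]*np.sin(a)+q[...,1]*np.cos(a)
s=read_state();print('tcp',ss(s['position']),s['position'],s['wrist_force'])
d=cam('side');P=cloud(d);z=P[...,2];hsv=cv2.cvtColor(d['image'],cv2.COLOR_BGR2HSV);H,S,V=cv2.split(hsv.astype(int))
cv2.imwrite('pics/s6.png',cv2.resize(d['image'][100:300,200:460],None,fx=3,fy=3));xs,ys=ss(P)
m=(S>130)&(abs(H-12)<9)&(z>.05)&(z<.118)&(abs(xs+.115)<.06)&(abs(ys+.13)<.06);print('box',np.percentile(ys[m],[0,1,99,100]),np.percentile(xs[m],[1,99]),np.percentile(z[m],[1,99]))
E
```

```text
clock: 13.85
position: [0.5877, -0.1212, 0.1995]
orientation: [2.122, 2.316, -0.0]
wrist_force: [0.3, -0.7, -1.6]
opening: 0.012
clock: 14.35
position: [0.5896, -0.137, 0.196]
orientation: [-2.12, -2.318, -0.0]
wrist_force: [-0.6, 0.7, -0.8]
opening: 0.0117
tcp (np.float64(-0.11550371273221977), np.float64(-0.13026527546302646)) [ 0.58955563 -0.13700742  0.19603182] [-0.60893886  0.67133915 -0.83747686]
box [-0.16701952 -0.16568366 -0.09354581 -0.09274247] [-0.14087957 -0.08127671] [0.07119499 0.11553553]
```

View pics/s6.png

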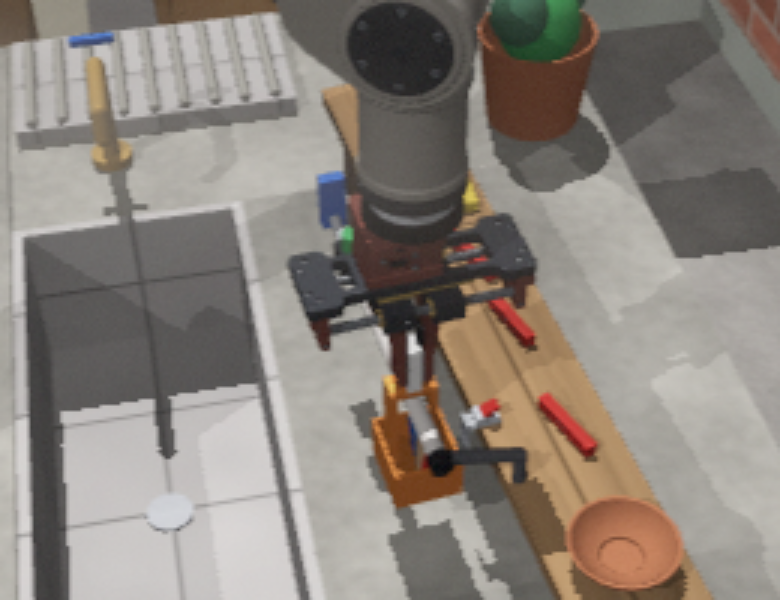

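The basket is level with the clip: the box centre is at ys -0.130 and the clip at -0.130. I'll set it down and let go, opening gradually.

```bash
python3 -m jog '{"slide":[[0,0,-0.015],[0,0,-0.03],[0,0,-0.03],[0,0,-0.03],[0,0,-0.03]],"twist":[[0,0,0],[0,0,0],[0,0,0],[0,0,0],[0,0,0]],"hand":[1,1,1,1,0.7]}' 5
python3 -m jog '{"slide":[[0,0,0],[0,0,0],[0,0,0],[0,0,0],[0,0,0]],"twist":[[0,0,0],[0,0,0],[0,0,0],[0,0,0],[0,0,0]],"hand":[0.5,0.4,0.3,0.3,0.3]}'
python3 - <<'E'
from h import *
d=cam('side')
cv2.imwrite('pics/s7.png',cv2.resize(d['image'][150:310,240:440],None,fx=3.7,fy=3.7))
cv2.imwrite('pics/w7.png',cam('wrist')['image'])
print(read_state()['wrist_force'])
E
```

```text
clock: 14.9
position: [0.5897, -0.1379, 0.194]
orientation: [2.121, 2.317, 0.0]
wrist_force: [-0.3, -1.0, 0.6]
opening: 0.0131
clock: 15.4
position: [0.5895, -0.1379, 0.1939]
orientation: [2.121, 2.317, -0.0]
wrist_force: [0.0, 0.0, -0.6]
opening: 0.0305
[-0.60396792 -0.29899993 -0.26222125]
```

View pics/s7.png

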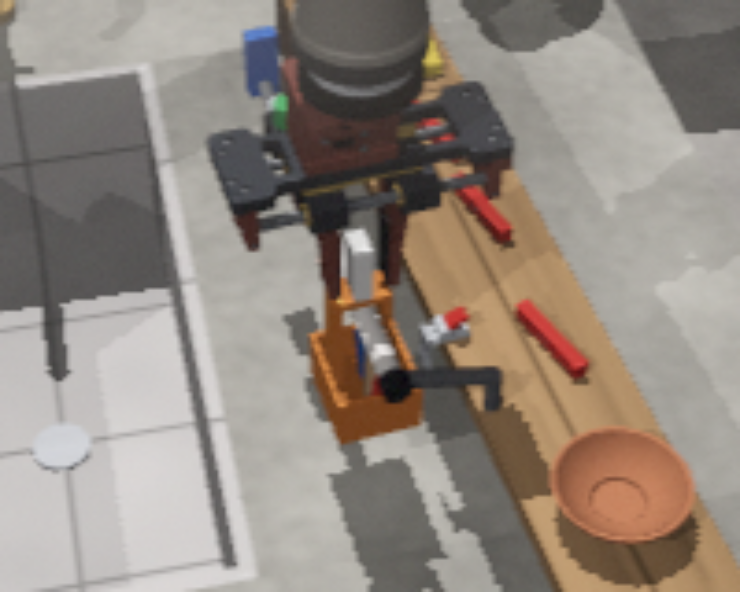

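View pics/w7.png

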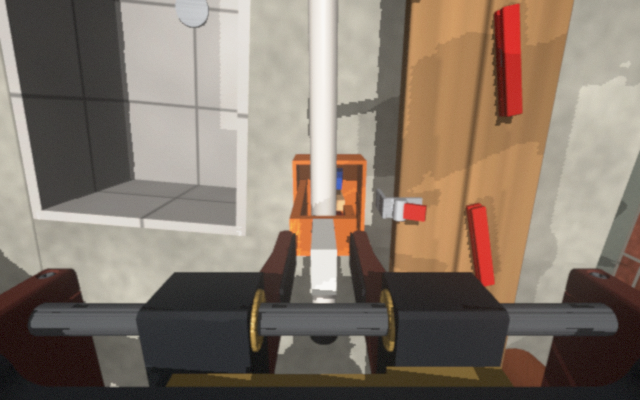

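The basket hangs by itself. The fingers are clear on both sides of the tab, at (280,250) and (365,250) in the wrist view. I'll lift away and check it.

```bash
python3 -m jog '{"slide":[[0,0,0],[0,0,0.15],[0,0,0.3],[0,0,0.5],[0,0,0.7]],"twist":[[0,0,0],[0,0,0],[0,0,0],[0,0,0],[0,0,0]],"hand":[0.3,0.3,0.3,0.3,0.3]}'
python3 -m jog '{"slide":[[0,0.2,0],[-0.04,0.4,0],[-0.08,0.6,0],[-0.12,0.8,0],[-0.16,1,0]],"twist":[[0,0,0],[0,0,0],[0,0,0],[0,0,0],[0,0,0]],"hand":[0.5,0.8,1,1,1]}' 20
python3 -m jog '{"slide":[[0,0.2,0],[0,0.4,0],[0,0.6,0],[0,0.8,0],[-0.02,1,0]],"twist":[[0,0,0],[0,0,0],[0,0,0],[0,0,0],[0,0,0]],"hand":[1,1,1,1,1]}'
cat >> h.py <<'E'
c=np.array([.6929,.0031]);a=np.radians(5.15)
def ss(p):
    q=p[...,:2]-c;return q[...,0]*np.cos(a)+q[...,1]*np.sin(a),-q[...,0]*np.sin(a)+q[...,1]*np.cos(a)
def basket(name):
    d=cam('side');P=cloud(d);z=P[...,2];hsv=cv2.cvtColor(d['image'],cv2.COLOR_BGR2HSV);H,S,V=cv2.split(hsv.astype(int))
    cv2.imwrite(name,cv2.resize(d['image'][100:300,200:460],None,fx=3,fy=3));xs,ys=ss(P)
    b=(abs(xs+.115)<.07)&(abs(ys+.13)<.07)
    m=b&(S>130)&(abs(H-12)<9)&(z>.05)&(z<.118);print('box ys',np.percentile(ys[m],[1,99]).round(4),np.percentile(xs[m],[1,99]).round(4),np.percentile(z[m],[1,99]).round(4))
    m=b&(abs(z-.226)<.006);print('tab top',m.sum(),ys[m].mean() if m.any() else 0,xs[m].mean() if m.any() else 0,np.median(z[m]) if m.any() else 0)
    s=read_state();print('tcp',s['clock'],s['position'].round(4),np.round(ss(s['position']),4),'F',s['wrist_force'].round(2),'op',s['opening'])
E
python3 -c "
from h import *
basket('pics/s8.png')"
```

```text
clock: 16.0
position: [0.5897, -0.1381, 0.2517]
orientation: [2.121, 2.316, 0.001]
wrist_force: [0.4, 0.1, -0.2]
opening: 0.0312
clock: 16.5
position: [0.5763, -0.0557, 0.2497]
orientation: [-2.12, -2.318, -0.0]
wrist_force: [-0.0, 0.5, 0.4]
opening: 0.0004
clock: 17.0
position: [0.5748, 0.0241, 0.2497]
orientation: [-2.12, -2.318, -0.0]
wrist_force: [0.3, 0.5, -0.1]
opening: 0.0006
box ys [-0.1663 -0.0942] [-0.1417 -0.0814] [0.0707 0.1155]
tab top 47 -0.13033672830674198 -0.11646475217559914 0.2254241623307569
tcp 17.05 [0.5746 0.0274 0.2495] [-0.1156  0.0348] F [ 0.67  1.79 -0.31] op 0.00045834035109721294
```

View pics/s8.png

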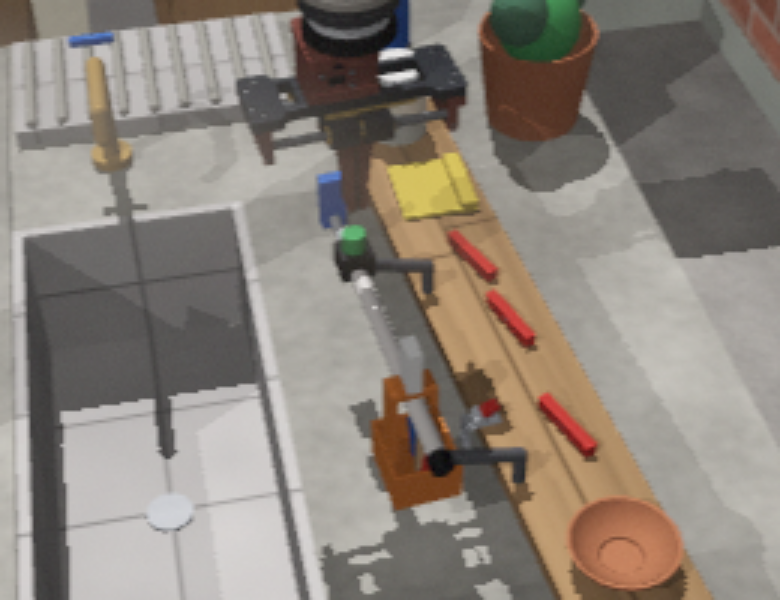

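The basket hangs at ys -0.130 with its tab top at 225 mm. Next is the button.

```bash
python3 -m jog '{"slide":[[0,0.06,0],[0,0.06,-0.1],[0,0.06,-0.2],[0,0.06,-0.3],[0,0.06,-0.4]],"twist":[[0,0,0],[0,0,0],[0,0,0],[0,0,0],[0,0,0]],"hand":[1,1,1,1,1]}'
python3 -m jog '{"slide":[[0,0,0],[0,0,0],[0,0,0],[0,0,0],[0,0,0]],"twist":[[0,0,0],[0,0,0],[0,0,0],[0,0,0],[0,0,0]],"hand":[1,1,1,1,1]}'
```

```text
clock: 17.55
position: [0.5748, 0.0262, 0.2168]
orientation: [-2.123, -2.316, 0.001]
wrist_force: [-0.3, 0.2, 0.0]
opening: 0.0007
clock: 18.05
position: [0.5753, 0.027, 0.2182]
orientation: [2.121, 2.317, 0.001]
wrist_force: [-0.1, 0.1, -0.3]
opening: 0.0008
```

```bash
python3 -m jog '{"slide":[[0,0.07,0],[0,0.07,-0.05],[0,0.07,-0.1],[0,0.07,-0.15],[0,0.07,-0.18]],"twist":[[0,0,0],[0,0,0],[0,0,0],[0,0,0],[0,0,0]],"hand":[1,1,1,1,1]}'
python3 -m jog '{"slide":[[0,0,-0.02],[0,0,-0.04],[0,0,-0.05],[0,0,-0.06],[0,0,-0.06]],"twist":[[0,0,0],[0,0,0],[0,0,0],[0,0,0],[0,0,0]],"hand":[1,1,1,1,1]}'
```

```text
clock: 18.55
position: [0.575, 0.0328, 0.2032]
orientation: [-2.121, -2.317, -0.0]
wrist_force: [-0.5, 1.3, 2.6]
opening: 0.0006
clock: 19.05
position: [0.5752, 0.0328, 0.2003]
orientation: [-2.121, -2.317, -0.002]
wrist_force: [-5.8, 2.1, 15.2]
opening: 0.0003
```

The button bottomed out: the tip stopped at 200 mm and the force rose to 15 N. I'll lift, turn 90° and check.

```bash
python3 -c "
from h import *
print(read_state()['joint_positions'].round(2))"
python3 -m jog '{"slide":[[0,0,0.2],[0,0,0.4],[0,0,0.6],[-0.02,0.1,0.65],[-0.04,0.3,0.65]],"twist":[[0,0,0],[0,0,0.02],[0,0,0.06],[0,0,0.1],[0,0,0.14]],"hand":[1,1,0.8,0.5,0.3]}'
python3 -m jog '{"slide":[[-0.01,0.2,0],[-0.02,0.4,0],[-0.03,0.56,0],[-0.04,0.62,0],[-0.045,0.62,0]],"twist":[[0,0,0.045],[0,0,0.09],[0,0,0.135],[0,0,0.18],[0,0,0.22]],"hand":[0.2,0.2,0.2,0.2,0.2]}'
python3 -m jog '{"slide":[[0,0,0],[0,0,0],[0,0,0],[0,0,0],[0,0,0]],"twist":[[0,0,0.045],[0,0,0.09],[0,0,0.13],[0,0,0.14],[0,0,0.14]],"hand":[0.2,0.2,0.2,0.2,0.2]}'
python3 - <<'E'
from h import *
basket('pics/s9.png')
s=read_state();print(s['joint_positions'].round(2),s['orientation'])
d=cam('wrist');cv2.imwrite('pics/w9.png',d['image']);P=cloud(d)
hsv=cv2.cvtColor(d['image'],cv2.COLOR_BGR2HSV);H,S,V=cv2.split(hsv.astype(int));z=P[...,2]
m=(abs(H-115)<15)&(S>100)&(abs(z-.215)<.008)&(P[...,0]<.62)&(P[...,0]>.5);print('tab',m.sum(),cv2.minAreaRect((P[m][:,:2]*1000).astype(np.float32)))
m=(abs(H-60)<20)&(S>120)&(P[...,0]<.65)&(z>.18)&(z<.22)&(abs(P[...,1]-.03)<.03);print('button z',np.median(P[m],0) if m.any() else None)
E
```

```text
[-0.61  0.38  0.57  1.85 -0.24  0.98  0.15]
clock: 19.55
position: [0.5724, 0.0549, 0.2515]
orientation: [1.561, 2.724, 0.001]
wrist_force: [-0.0, 0.4, -0.5]
opening: 0.0208
clock: 20.05
position: [0.568, 0.1069, 0.2502]
orientation: [-0.539, -3.095, 0.001]
wrist_force: [0.4, -1.1, -0.6]
opening: 0.0353
clock: 20.55
position: [0.5682, 0.1057, 0.2504]
orientation: [0.135, -3.138, 0.0]
wrist_force: [0.5, 0.2, 0.1]
opening: 0.0352
box ys [-0.1666 -0.0948] [-0.1419 -0.0816] [0.0707 0.1143]
tab top 47 -0.13052011659627233 -0.11636787250502913 0.22567178240390728
tcp 20.6 [0.5682 0.1058 0.2505] [-0.1149  0.1135] F [-0.25  0.17 -0.47] op 0.03520413515753118
[-0.51  0.29  0.27  1.78 -0.09  1.08  1.45] [ 1.33514208e-01 -3.13852812e+00  3.18239721e-04]
tab 618 ((567.3060302734375, 106.73818969726562), (22.801206588745117, 12.41096305847168), 4.7855658531188965)
button z [0.57463603 0.03215715 0.20099254]
```

View pics/s9.png

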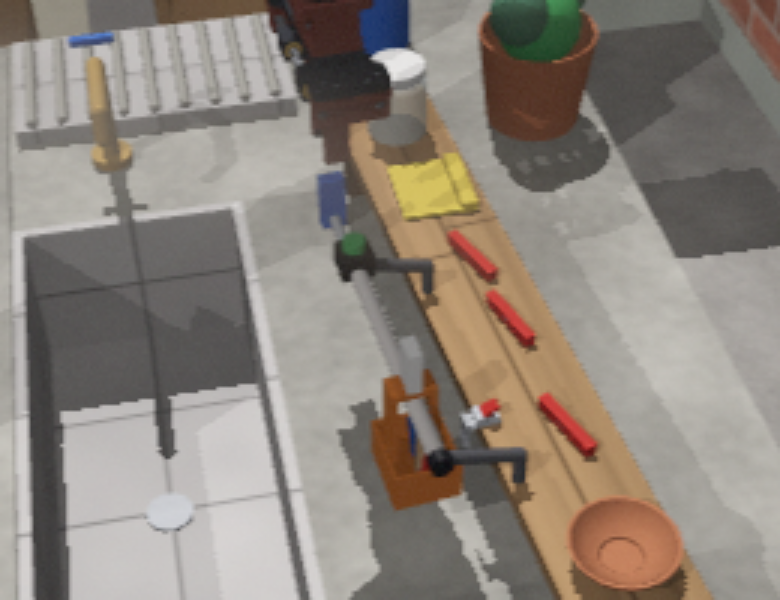

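View pics/w9.png

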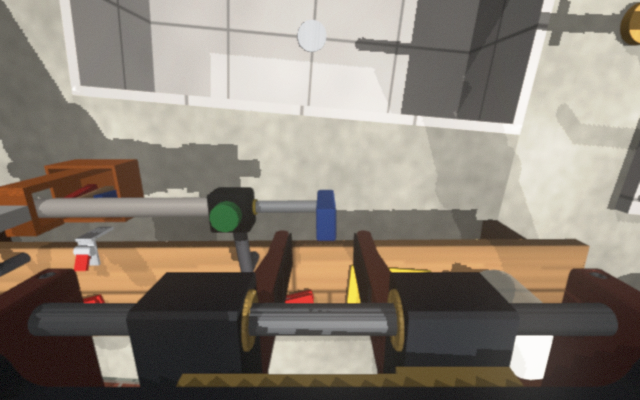

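The button reads 201 mm, so it is fully in. The pull tab at (326,213) lies between the fingers, at (0.567,0.107). I'll lower and grip it.

```bash
python3 -m jog '{"slide":[[0,0.01,-0.2],[0,0.01,-0.4],[0,0.01,-0.6],[0,0.01,-0.79],[0,0.01,-0.79]],"twist":[[0,0,0],[0,0,0],[0,0,0],[0,0,0],[0,0,0]],"hand":[0.2,0.2,0.2,0.2,0.2]}'
python3 -m jog '{"slide":[[0,0,0],[0,0,0],[0,0,0],[0,0,0],[0,0,0]],"twist":[[0,0,0],[0,0,0],[0,0,0],[0,0,0],[0,0,0]],"hand":[0.5,1,1,1,1]}' 25
```

```text
clock: 21.15
position: [0.5669, 0.1067, 0.1855]
orientation: [0.136, -3.135, 0.002]
wrist_force: [0.7, 0.2, -0.7]
opening: 0.0354
clock: 21.65
position: [0.5688, 0.1082, 0.1883]
orientation: [-0.14, 3.137, 0.002]
wrist_force: [-0.1, 3.8, 3.4]
opening: 0.0138
```

```bash
python3 -m jog '{"slide":[[-0.014,0.15,0],[-0.028,0.3,0],[-0.042,0.45,0],[-0.056,0.6,0],[-0.066,0.73,0]],"twist":[[0,0,0],[0,0,0],[0,0,0],[0,0,0],[0,0,0]],"hand":[1,1,1,1,1]}' 35
python3 -m jog '{"slide":[[-0.005,0.05,0],[-0.014,0.15,0],[-0.023,0.25,0],[-0.032,0.35,0],[-0.036,0.4,0]],"twist":[[0,0,0],[0,0,0],[0,0,0],[0,0,0],[0,0,0]],"hand":[1,1,1,1,1]}'
```

```text
clock: 22.15
position: [0.5635, 0.1659, 0.1879]
orientation: [-0.139, 3.137, -0.002]
wrist_force: [1.3, -4.4, 5.3]
opening: 0.0139
clock: 22.65
position: [0.5607, 0.1963, 0.1878]
orientation: [-0.137, 3.138, -0.004]
wrist_force: [2.0, -6.5, 5.9]
opening: 0.0133
```

```bash
python3 -m jog '{"slide":[[-0.008,0.09,0],[-0.016,0.18,0],[-0.024,0.27,0],[-0.032,0.36,0],[-0.034,0.38,0]],"twist":[[0,0,0],[0,0,0],[0,0,0],[0,0,0],[0,0,0]],"hand":[1,1,1,1,1]}'
python3 -m jog '{"slide":[[-0.001,0.01,0],[-0.002,0.02,0],[-0.003,0.03,0],[-0.003,0.03,0],[-0.003,0.03,0]],"twist":[[0,0,0],[0,0,0],[0,0,0],[0,0,0],[0,0,0]],"hand":[1,1,1,1,1]}'
python3 - <<'E'
from h import *
basket('pics/s10.png')
d=cam('top');cv2.imwrite('pics/t10.png',cv2.resize(d['image'][120:240,140:420],None,fx=2.8,fy=2.8))
d=cam('wrist');cv2.imwrite('pics/w10.png',d['image'])
P=cloud(d);hsv=cv2.cvtColor(d['image'],cv2.COLOR_BGR2HSV);H,S,V=cv2.split(hsv.astype(int));z=P[...,2];xs,ys=ss(P)
m=(abs(H-115)<15)&(S>100)&(abs(z-.2)<.03)&(abs(xs+.115)<.03);print('tab',m.sum(),np.percentile(ys[m],[1,50,99]) if m.any() else 0)
E
```

```text
clock: 23.15
position: [0.558, 0.2264, 0.1877]
orientation: [-0.137, 3.138, -0.005]
wrist_force: [2.0, -8.4, 6.7]
opening: 0.0137
clock: 23.65
position: [0.5578, 0.2278, 0.1877]
orientation: [-0.136, 3.138, -0.006]
wrist_force: [1.9, -8.2, 6.2]
opening: 0.0138
box ys [-0.1664 -0.0941] [-0.1418 -0.082 ] [0.0696 0.1143]
tab top 47 -0.13057827935028493 -0.11670265973832389 0.22566860319671078
tcp 23.7 [0.5578 0.2278 0.1877] [-0.1143  0.2359] F [ 2.31 -8.55  5.65] op 0.013927465258311346
tab 1889 [0.22781617 0.23446629 0.24136606]
```

View pics/s10.png

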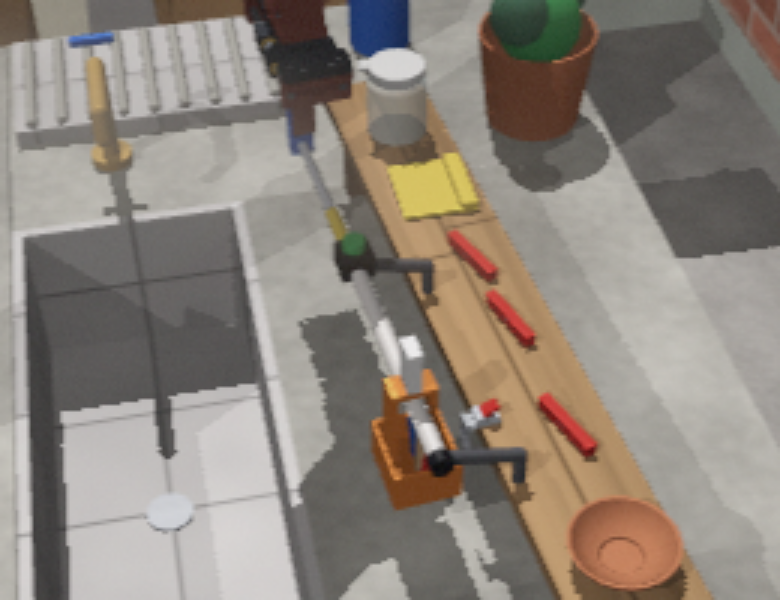

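View pics/w10.png

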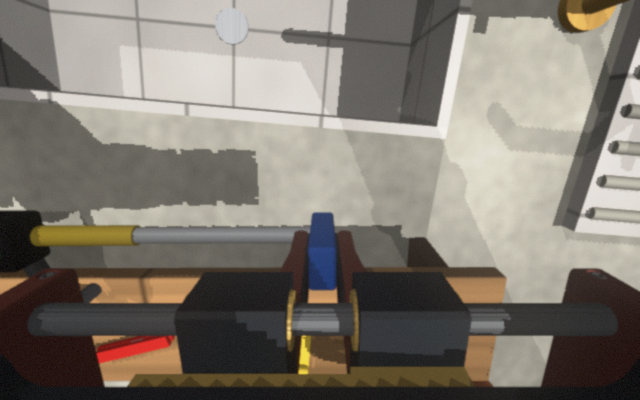

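The wrist view shows the blue tab at (322,250) held between the fingers, with the yellow tube out at (85,235). The tab is at ys 0.2346 and the expected end is 0.235. I'll pull slightly farther to feel the hard stop.

```bash
python3 -m jog '{"slide":[[-0.001,0.01,0],[-0.002,0.02,0],[-0.003,0.03,0],[-0.003,0.03,0],[-0.003,0.03,0]],"twist":[[0,0,0],[0,0,0],[0,0,0],[0,0,0],[0,0,0]],"hand":[1,1,1,1,1]}'
python3 -m jog '{"slide":[[0,0,0],[0,0,0],[0,0,0],[0,0,0],[0,0,0]],"twist":[[0,0,0],[0,0,0],[0,0,0],[0,0,0],[0,0,0]],"hand":[1,1,1,1,1]}'
python3 -c "
from h import *
basket('pics/s11.png');print(read_state()['position'],read_state()['wrist_force'])"
```

```text
clock: 24.3
position: [0.5579, 0.2282, 0.1875]
orientation: [-0.134, 3.138, -0.009]
wrist_force: [2.3, -12.9, 6.9]
opening: 0.014
clock: 24.8
position: [0.5578, 0.2282, 0.1875]
orientation: [-0.134, 3.138, -0.009]
wrist_force: [2.0, -12.3, 7.3]
opening: 0.0139
box ys [-0.1665 -0.0949] [-0.1419 -0.0813] [0.0702 0.115 ]
tab top 51 -0.13039060027439806 -0.1162876229297996 0.22425444764379332
tcp 24.85 [0.5579 0.2281 0.1876] [-0.1143  0.2363] F [  1.61 -12.48   6.67] op 0.013633166703888741
[0.55787694 0.22814455 0.18755092] [  1.61205795 -12.48292352   6.67426414]
```

The force rose to 12.5 N with no further travel, so the rail is at its hard end. The tab is held and the basket hasn't moved.

```bash
python3 -c "
from h import *
print(manip.job_done())"
```

```text
the job is handed in; nothing more can be done
None
```

I finished the task and handed it in at about 25 s of the 58 s allowed. The hand-in gives no verdict, so the results below are my own measurements.

I gripped the basket by its white tab and hooked it over the rail about 8 cm short of the clip, on the button's side. I then slid it along the rail until it was level with the clip and let go. After that I pressed the green button fully in, gripped the blue tab and drew the rail out to its second stop, where the gripper still holds it.

**Last checks:**
- **Basket:** it hangs upright by itself at y = -0.130 m in the shelf's frame, and the clip measures -0.130 m. Its tab top is at 224–226 mm, as expected when seated (226 mm).
- **Button:** its top is at about 201 mm, so it is 7 mm or more in. The press force rose to 15 N at the bottom.
- **Rail:** the pull tab travelled about 119.6 of 120 mm. Pulling about 2 mm farther raised the force from 8.5 to about 12.5 N with almost no movement (under 0.5 mm), so it is at the hard stop.
- **Grip:** the fingers hold the tab at a 14 mm opening, gripping with 35 N.
- **Shelf:** the jar, dish, scraper and clothespins looked undisturbed in the last picture I viewed; I didn't measure their positions again.

No check failed. The side and top cameras disagreed by 1–2.5 mm in x, which is well inside the tolerances.

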